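# Charged pack from charger to drying fan

### The job

The cordless drying fan has no battery: press the charger's orange release tab so that the charged pack springs loose, slide that pack off the charger's rail, and slide it onto the fan's rail until it is fully home and the fan's catch has clicked up behind it. Work by feel: the fan's mount is plastic, so never press or knock the pack against the fan hard (45 N is too much). Leave the spent pack and everything else on the bench where it is.

Things in the scene. Friction and masses are not known exactly. Their poses are not given: they have to be found in the camera images.
- pack: Charged battery pack on the charger: black slab 100 (x) x 60 (y) x 48 mm (z), 0.35 to 0.55 kg, yellow panel and, near the rear (-x) end of its top, four green bars. Origin: centre of the underside. Grip its flat sides (60 mm) from 16 to 48 mm above the underside. Below is a channel along x, open at the front (+x), which goes on the rail first, and closed by an 8 mm wall at the rear.
- pack_mouth (a point): Mouth of the pack's channel: bottom middle of its front end, 50 mm ahead of the pack's origin. The channel is 50 mm wide and 14.5 mm high; along the bottom, lips 6 mm thick reach 10 mm inward from both sides and leave 30 mm open between them. They run under the rail's flange.
- charger: Grey charger fixed on the bench, 145 x 100 mm, flat deck 52 mm above the bench. Origin: on the bench, below where the pack's origin is when pushed against the end wall; a pack slides on along +x; z up. The deck's front edge is at x -70 mm. End wall: face at x +50 mm, 72 mm wide, 44 mm above the deck. The latched pack's origin lies at x -1.5 mm.
- charger_nose (a point): Tip of the charger's aluminium T rail, on the deck at x -30 mm in the charger's frame. Flange 47 mm wide, 7.5 to 13 mm above the deck, full width from x +42 to -17 mm, tapering to 32 mm at the tip; stem 26 mm wide. A pack stands on the deck with 1.5 mm play to each side and upward; it lifts off freely once its origin is at x -81 mm or farther back. Slick: friction 0.15.
- charger_catch (a joint): Orange catch, slides straight down: 0 = up, 0.009 m = fully pressed, spring 1.5 to 3.3 N (up to 6 N with a pack leaning on it). Tooth 22 mm wide, 5 mm above the deck, upright face at x -51.5 mm, sloping down to x -72 mm. From 0.006 on it frees the pack, and a white spring ejector in the end wall (4 to 7.5 N, acts over the last 14 mm) throws the pack's origin back to x -14 to -18 mm.
- charger_tab (a point): Middle of the top of the charger's orange thumb tab, the part of the catch to press down: 40 mm (x) by 42 mm, sticking out in front of the charger from x -70 to -110 mm in its frame (this point at -95 mm), 2 mm below the deck, free air beneath. It moves with the catch.
- fan: Drying fan fixed on the bench: grey battery deck (140 x 84 mm, from x -70 to +70 mm, 64 mm above the bench), behind it, from x +105 mm on, a blue fan head 232 mm across, 320 mm high, in a yoke 274 mm wide. Origin: on the bench, in the deck's middle line (y = 0); a pack slides on along +x. On the deck stands a battery mount with the same rail, wall, ejector and catch as the charger's.
- fan_deck (a point): Point on top of the fan's deck, above the fan's origin. The battery mount is screwed on through slots, so it may stand up to 7 mm nearer or farther along x from fan to fan: the home position of the pack's origin lies 7 mm either side of this point, to be found by feel; rail nose 30 mm, tooth 51.5 mm before it. Set a pack down with its origin at x -88 mm or farther back.
- fan_catch (a joint): The fan's orange catch, like the charger's: 0 = up, 0.009 m = fully pressed. The pack's rear wall pushes it down about 5 mm during the last 20 mm of travel; it springs back up to 0 (the click) 1.5 mm before the end wall stops the pack. Getting there takes 10 to 20 N at the end, against catch and ejector; past the click the force climbs steeply.
- spent_pack: The flat pack, of the same make but with red gauge bars, lying loose on the bench; to be left alone. Origin: centre of the underside.
- cup_a: Terracotta cup, 76 mm across, 85 mm high; leave alone. Origin: centre of the underside.
- cup_b: White cup, 76 mm across, 85 mm high; leave alone. Origin: centre of the underside.
- glaze_jar: Green glass glaze jar, 72 mm across, 95 mm high; leave alone. Origin: centre of the underside.
- wood_rib: Wooden potter's rib, 94 x 44 mm, 9 mm thick, lying flat; leave alone. Origin: centre of the underside.
- loop_tool: Trimming tool with a wooden handle and a wire loop, 155 mm long, 16 mm thick, lying along its x; leave alone. Origin: underside, near its middle.
Things that resemble listed ones, but are neither listed nor needed, are in the scene too. What is shaped like the charger but blue or yellow is not meant.

How it is judged:
By the outcome, as a careful person would: the job done as asked, in the order asked, and still so for the second after the job is handed in, with the robot touching nothing.
It also fails if it takes over 51 s, if anything falls off the work surface, if the arm or the gripper's body presses on something with over 40 N, if the wrist force passes 120 N, or if a joint passes its speed limit or range.

### The arm

A 6-joint arm with a two-finger parallel gripper is mounted at the origin on the work surface. World frame = base frame: x ahead of the robot, y to its left, z up, the work surface at z = 0. Lengths are in m, angles in rad, forces in N, time in s.
With the tool pointing down it reaches from about 0.35 to 0.775 m from the base axis. Payload 5.5 kg.
Tool frame: the origin (TCP) lies at the very end of the fingers, on their centre line; the grasp point (between the pads) lies env.grasp_offset behind it (env.grasp_offset is the distance from the TCP to the grasp point, in m); x points along the fingers, y is the direction in which the jaws open and shut, and the axes are right-handed (so a half turn about x gives the same grasp; the last joint's range is limited). The gripper opens to 85 mm and grips with 20 to 120 N. Pads are 22 mm wide; open, the fingers measure 114 mm over their backs; the gripper's body (76 mm by 85 mm) begins 54 mm behind the grasp point. The pads swing forward as they close: fully open they stand 13 mm farther back than shut.
Start: joints at [-1.432, 0.313, 0.046, 1.304, 0, 1.431], TCP at [0.158, -0.553, 0.231] pointing down, gripper open.
Joint ranges: [-2.76, 2.76], [-0.86, 1.69], [-1.03, 1.26], [-2.2, 2.34], [-1.47, 1.5], [-3.14, 3.14]. Speed limits (rad/s): [2.57, 2.57, 3.14, 3.14, 3.14, 3.14].

### API

Orientations are given as a unit quaternion [w, x, y, z].
In Python, from workcell import get_state, viewer, job, env gives the robot as it stands.
- The arm moves only by the tool send_rows, never from a script. Its argument "plan" is a list of rows, each a list of 6 numbers: the shift along the tool's x, y, z in mm, then the turn, a rotation vector about the tool's x, y, z in degrees. A call has exactly 10 rows; each row is the pose to reach, as a shift and turn from the pose commanded when the call began, along the tool's axes at that moment; what a row does not reach only later rows make up. A row lasts 1/8 s, in which the tool goes at most 62.5 mm and 10.7 degrees, less where a joint would pass 70% of its speed; a pose out of reach is approached as far as the arm can. A call with a gripper value outside its range is refused whole. "claw" is the finger opening in mm, from 0 to 85.4, set as the call begins (left out, the last holds). The fingers move at their own pace and stop on an object; "newtons" is the grip in N (left out, the last holds). Time passes only in rows, so rows that repeat a pose let the fingers close, or fill a call up. It gives the time, the measured TCP pose, the force and the opening at its end, in the units of the state.
- get_state(): the state, without advancing time (a new reading comes with each control period).
- viewer.read_camera(name): name is "scene" or "top" or "wrist"; returns a dict with "frame" (384x512x3 uint8, blue, green, red), "mtx" (3x3 intrinsics, pixels), "rvec" (rotation vector, rad) and "tvec" (3), from world to camera coordinates, as OpenCV has them. Camera axes: x right, y down, z forward; pixel columns grow to the right and rows downward; lengths in m; the calibration is good to about 2 mm. A picture is of the moment at which its call begins. There is no depth.
- job.hand_in(): hands the job in, once; it reports no verdict.
The state is a dict: "clock": time; "joint_pos": joint angles; "qvel": joint speeds; "tau": joint torques, N m; "tcp_pos": TCP position; "orientation": TCP orientation; "wrist_force": force on the tool from outside, world axes, zero at the start; "ft_torque": the same for the moment, N m; "finger_gap": finger opening in m.
Only numpy, scipy, OpenCV 4.12 (cv2) and the standard library are available. Lean on these libraries where they do the work, as an engineer would, in place of code of your own. Each camera call takes 0.05 s, during which the arm holds its last target.

## Working session

There is one attempt and no reset: what is moved stays moved. The work goes in short steps, Python scripts to look and compute and a tool call to move; the robot and the scene stay as the last step left them, time stands still between calls to the robot, and variables do not carry over. Pictures are saved under pics/ and viewed, and the job is handed in when it is done.

Besides the shell and the picture viewer there is one more tool, called after "Request:" as a command line: name --pt "numbers of a row" for each row, then --argument value for the rest. send_rows: Moves the arm, as the interface text tells. Its arguments: {"type":"object","properties":{"plan":{"type":"array"},"claw":{"type":"number"},"newtons":{"type":"number"}},"required":["plan"]}

```bash
mkdir -p pics; ls; python3 - <<'E'
from workcell import get_state, viewer, job, env
import cv2
print(get_state()); print(env.grasp_offset)
for n in ["scene","top","wrist"]:
    d=viewer.read_camera(n); cv2.imwrite(f"pics/{n}0.png",d["frame"]); print(n,d["mtx"].tolist(),d["rvec"],d["tvec"])
E
```

```text
pics
{'clock': 0.0, 'joint_pos': array([-1.43157948e+00,  3.14002332e-01,  4.49490011e-02,  1.30359185e+00,
       -5.10671005e-06,  1.43116370e+00]), 'qvel': array([-1.31095564e-03,  5.18001007e-04, -4.28592655e-05, -7.47527727e-05,
        2.45511225e-05, -2.14790356e-04]), 'tau': array([-8.79477302e-04, -4.80629575e+01,  2.98530579e+01,  1.97017263e-02,
       -1.57771728e-04,  1.99026084e-05]), 'tcp_pos': array([ 0.15816662, -0.55227513,  0.23039551]), 'orientation': array([-0.09761537, -0.70024312, -0.0989227 ,  0.70024646]), 'wrist_force': array([-0.52691203, -0.02876676,  0.94419038]), 'ft_torque': array([-0.00644486,  0.01927232,  0.03074183]), 'finger_gap': 0.08533936161637833}
0.0187
scene [[385.5849508013102, 0.0, 261.276272943008], [0.0, 385.5849508013102, 188.7909217083491], [0.0, 0.0, 1.0]] [ 2.26630517  0.83739044 -0.32068639] [-0.31543324 -0.26988712  1.30914223]
top [[388.120694237109, 0.0, 255.36898681754212], [0.0, 388.120694237109, 189.08213727050116], [0.0, 0.0, 1.0]] [ 2.14281053 -2.15399213  0.19539452] [-0.1350332   0.54476884  1.14734771]
wrist [[325.1986530250881, 0.0, 255.1578615545804], [0.0, 325.1986530250881, 192.43978049529346], [0.0, 0.0, 1.0]] [-2.31051466  1.74050361  0.26277934] [-0.57400048 -0.03835336  0.37913827]
```

View pics/scene0.png

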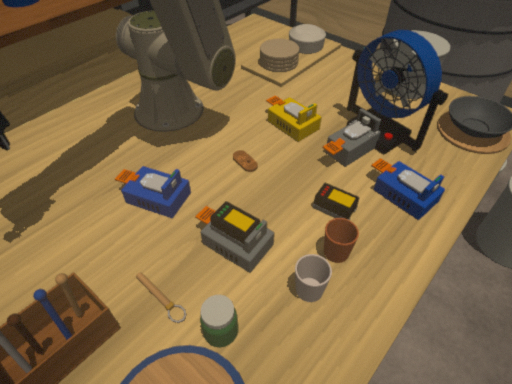

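View pics/top0.png

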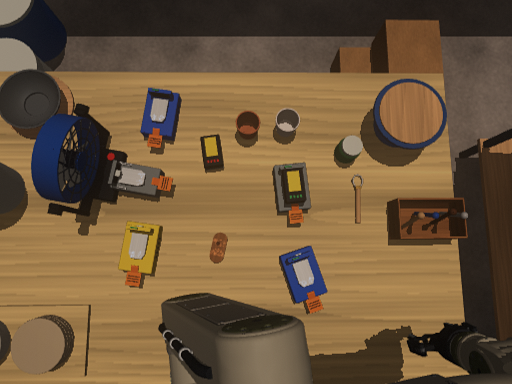

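View pics/wrist0.png

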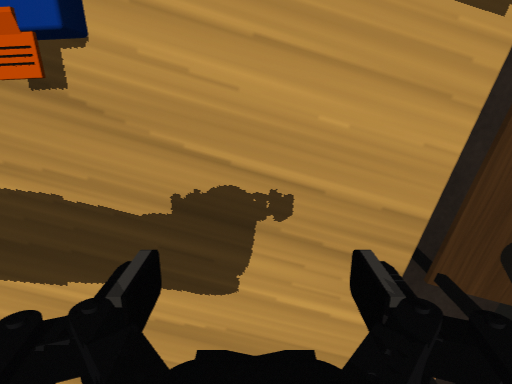

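The top view shows the grey charger with its pack near (292,190), tab at (296,214). The fan's deck is near (135,178) with its tab at (162,183). I'll enlarge both.

```bash
python3 - <<'E'
import cv2,numpy as np
t=cv2.imread("pics/top0.png"); s=cv2.imread("pics/scene0.png")
a=cv2.resize(t[150:235,255:335],None,fx=7,fy=7,interpolation=cv2.INTER_CUBIC); cv2.imwrite("pics/ch.png",a)
b=cv2.resize(t[140:215,85:185],None,fx=7,fy=7,interpolation=cv2.INTER_CUBIC); cv2.imwrite("pics/fan.png",b)
c=cv2.resize(s[195:270,185:285],None,fx=7,fy=7,interpolation=cv2.INTER_CUBIC); cv2.imwrite("pics/chs.png",c)
c=cv2.resize(s[95:170,315:425],None,fx=7,fy=7,interpolation=cv2.INTER_CUBIC); cv2.imwrite("pics/fans.png",c)
E
```

```text
(no output)
```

View pics/ch.png

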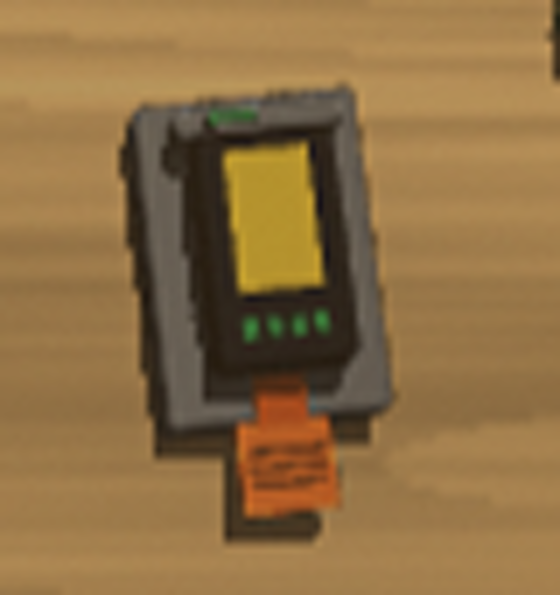

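View pics/fan.png

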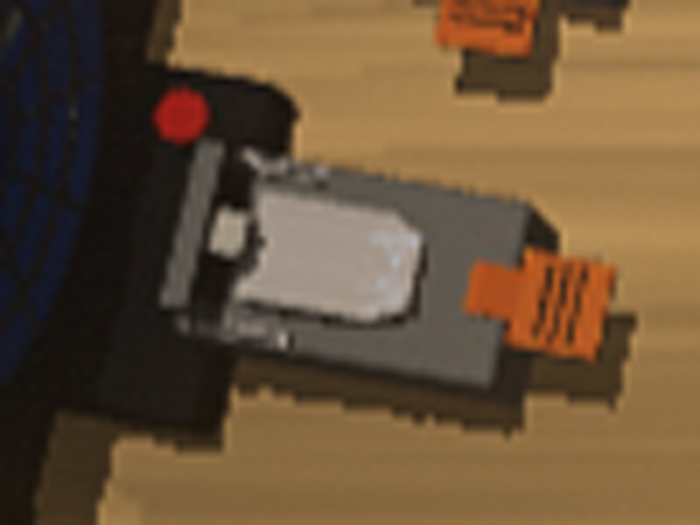

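View pics/chs.png

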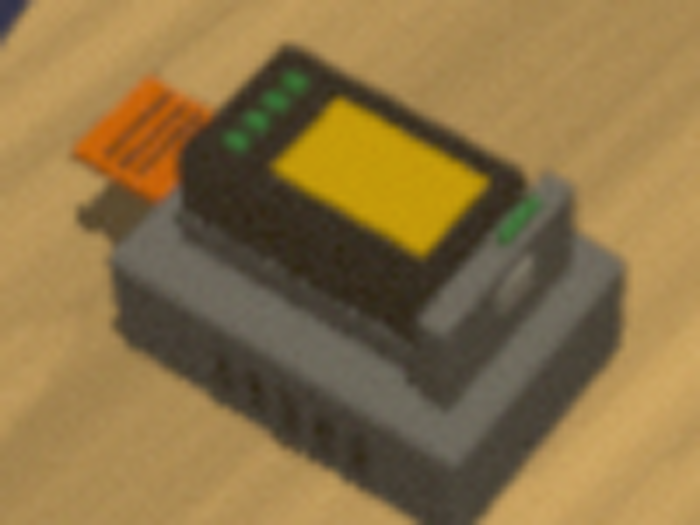

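View pics/fans.png

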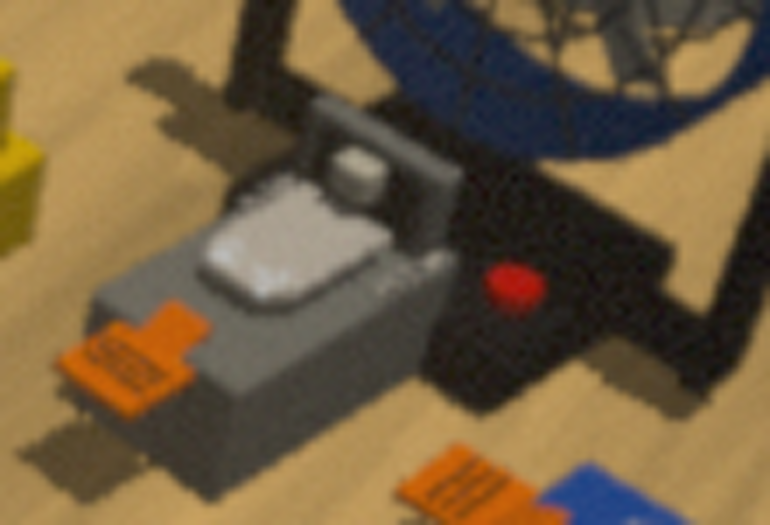

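```bash
cat > fit.py <<'E'
import cv2,numpy as np
from scipy.optimize import least_squares
CAM={"top":([[388.120694237109,0,255.36898681754212],[0,388.120694237109,189.08213727050116],[0,0,1]],[2.14281053,-2.15399213,0.19539452],[-0.1350332,0.54476884,1.14734771]),
"scene":([[385.5849508013102,0,261.276272943008],[0,385.5849508013102,188.7909217083491],[0,0,1]],[2.26630517,0.83739044,-0.32068639],[-0.31543324,-0.26988712,1.30914223])}
def proj(c,P):
    K,r,t=[np.array(v,float) for v in c]; return cv2.projectPoints(np.array(P,float).reshape(-1,1,3),r,t,K,None)[0].reshape(-1,2)
def fit(obs,x0,cams=CAM,sh=None):
    # obs: (cam,(x,y,z)mm local,(u,v), moves with mount)
    def res(p,full=False):
        c,s=np.cos(p[2]),np.sin(p[2]); out=[]
        for cam,P,uv,m in obs:
            x=P[0]/1e3+(p[3] if m and len(p)>3 else 0); y=P[1]/1e3
            w=[p[0]+c*x-s*y,p[1]+s*x+c*y,P[2]/1e3]
            out.append(proj(cams[cam],w)[0]-uv)
        return np.array(out) if full else np.array(out).ravel()
    r=least_squares(res,x0,loss="soft_l1",f_scale=.5)
    return r.x,res(r.x,True)
E
python3 - <<'E'
from fit import *
np.set_printoptions(precision=4,suppress=True)
T=lambda u,v:(255+(u+.0)/7,150+v/7)
S=lambda u,v:(185+u/7,195+v/7)
h=-.43
o=[("top",(75,50,52),T(140,108),0),("top",(75,-50,52),T(350,92),0),("top",(-70,-50,52),T(392,403),0),("top",(-70,50,52),T(172,428),0),
("top",(-51.5,-30,100),T(355,358),0),("top",(-51.5,30,100),T(218,375),0),("top",(48.5,-30,100),T(332,128),0),
("top",(-110,-21,50),T(340,505),0),("top",(-110,21,50),T(247,515),0),
("scene",(-70,-50,52),S(115,258),0),("scene",(75,-50,52),S(455,462),0),("scene",(75,50,52),S(622,265),0),
("scene",(-51.5,-30,100),S(182,160),0),("scene",(-51.5,30,100),S(290,45),0),("scene",(48.5,30,100),S(525,180),0),
("scene",(-110,-21,50),S(75,152),0),("scene",(-110,21,50),S(150,75),0)]
o=[(a,b,(c[0]+h,c[1]+h),m) for a,b,c,m in o]
x,r=fit(o,[.45,-.15,0]); print(x,np.degrees(x[2])); print(r)
T=lambda u,v:(85+u/7,140+v/7); S=lambda u,v:(315+u/7,95+v/7)
o=[("top",(-70,-42,64),T(530,203),0),("top",(-70,42,64),T(490,385),0),
("top",(-110,-21,62),T(615,265),1),("top",(-110,21,62),T(597,360),1),("top",(50,-36,108),T(225,145),1),("top",(50,36,108),T(185,308),1),
("scene",(-70,-42,64),S(240,392),0),("scene",(-70,42,64),S(95,300),0),("scene",(-110,21,62),S(60,362),1),("scene",(-110,-21,62),S(128,415),1),
("scene",(50,36,108),S(308,115),1),("scene",(50,-36,108),S(450,185),1)]
o=[(a,b,(c[0]+h,c[1]+h),m) for a,b,c,m in o]
x,r=fit(o,[.45,.3,1.4,0]); print(x,np.degrees(x[2])); print(r)
E
```

```text
[ 0.5507 -0.2511  0.0962] 5.511909021196481
[[-1.0988 -0.8007]
 [ 0.9395 -1.6075]
 [ 0.808   0.2826]
 [-0.3981  0.011 ]
 [ 1.2279 -0.7083]
 [ 0.4524 -1.0952]
 [ 0.3484 -1.1458]
 [ 0.3087 -0.1751]
 [-0.1598 -0.195 ]
 [-1.7944 -0.8702]
 [-0.0017  0.8194]
 [ 1.4403 -1.2386]
 [-1.5971 -1.7772]
 [-0.3667 -1.7061]
 [ 1.1697 -1.6237]
 [-0.5918 -0.8272]
 [ 0.0475 -0.6237]]
[ 0.5786  0.2265  1.3908 -0.0018] 79.68558295155897
[[ 0.1512 -0.7579]
 [-0.0555  0.2266]
 [ 0.2669 -0.406 ]
 [-0.0388 -0.4907]
 [ 0.1899 -0.7033]
 [ 0.1931 -0.084 ]
 [ 0.245  -0.0034]
 [-0.8294 -1.8345]
 [-0.896  -0.546 ]
 [ 0.2382 -0.3811]
 [ 0.2731 -2.1316]
 [-0.6331 -0.4791]]
```

```bash
cat > mv.py <<'E'
import numpy as np
from scipy.spatial.transform import Rotation as R
def q2R(q): return R.from_quat([q[1],q[2],q[3],q[0]])
def down(yaw):
    # tool x down, tool y = horizontal jaw axis at angle yaw+90deg (world), z = x cross y
    x=np.array([0,0,-1.]); y=np.array([-np.sin(yaw),np.cos(yaw),0]); z=np.cross(x,y)
    return R.from_matrix(np.c_[x,y,z])
def delta(p0,R0,p1,R1):
    return np.round(R0.inv().apply(np.array(p1)-p0)*1e3,1), np.round((R0.inv()*R1).as_rotvec(degrees=True),2)
E
python3 - <<'E'
from mv import *
from workcell import get_state
s=get_state(); R0=q2R(s["orientation"]); print(R0.as_matrix().round(3))
yaw=0.0962; c,sn=np.cos(yaw),np.sin(yaw)
o=np.array([.5507,-.2511])
def ch(x,y,z): return [o[0]+c*x-sn*y,o[1]+sn*x+c*y,z]
p0=[.158,-.553,.231]
for k in (0,np.pi): print(ch(-.095,0,.15),delta(p0,R0,ch(-.095,0,.15),down(yaw+k)))
E
```

```text
[[-0.     0.275 -0.961]
 [ 0.001 -0.961 -0.275]
 [-1.    -0.001 -0.   ]]
[np.float64(0.45613924699444963), np.float64(-0.26022491046659085), 0.15] (array([  81.4, -199.3, -367.2]), array([-1.6954e+02, -1.2000e-01, -1.0000e-02]))
[np.float64(0.45613924699444963), np.float64(-0.26022491046659085), 0.15] (array([  81.4, -199.3, -367.2]), array([10.46, -0.  ,  0.08]))
```

```bash
python3 - <<'E'
from mv import *
from workcell import get_state
s=get_state(); R0=q2R(s["orientation"]); p=s["tcp_pos"]
Rc=R.from_rotvec([-2.31051466,1.74050361,0.26277934]); t=np.array([-0.57400048,-0.03835336,0.37913827])
C=-Rc.inv().apply(t); print(C, "tool:",R0.inv().apply(C-p)); print("axes in tool (cols x,y,z)",(R0.inv()*Rc.inv()).as_matrix().round(3))
E
```

```text
[ 0.23019447 -0.53160047  0.37296757] tool: [-0.14235865 -0.00038986 -0.0749858 ]
axes in tool (cols x,y,z) [[-0.    -0.294  0.956]
 [ 1.     0.001  0.   ]
 [-0.001  0.956  0.294]]
```

Request:
send_rows --pt "0 -30 -55 2 0 0" --pt "20 -60 -110 4 0 0" --pt "20 -85 -160 6 0 0" --pt "20 -110 -210 8 0 0" --pt "20 -140 -260 10.4 0 0" --pt "20 -165 -310 10.4 0 0" --pt "20 -190 -345 10.4 0 0" --pt "20 -199 -367 10.4 0 0" --pt "20 -199 -367 10.4 0 0" --pt "20 -199 -367 10.4 0 0" --claw 0

```text
clock: 1.4
tcp_pos: [0.4558, -0.2607, 0.2111]
orientation: [-0.034, -0.706, -0.034, 0.707]
wrist_force: [-0.3, -0.5, 0.6]
finger_gap: 0.0002
```

```bash
python3 - <<'E'
from workcell import get_state, viewer
import cv2,pickle
s=get_state(); print(s)
d=viewer.read_camera("wrist"); pickle.dump(d,open("w1.pkl","wb")); cv2.imwrite("pics/w1.png",cv2.resize(d["frame"],None,fx=1.5,fy=1.5))
E
```

```text
{'clock': 1.4, 'joint_pos': array([-6.72259592e-01,  2.24182303e-01, -1.22803443e-01,  1.22438311e+00,
       -4.32950418e-04,  2.37210888e+00]), 'qvel': array([-0.0191023 , -0.00216863, -0.00113299, -0.00141189,  0.00331064,
        0.00205576]), 'tau': array([ 6.85034394e-01, -4.25377893e+01,  2.95257443e+01, -4.96875859e-03,
        3.14575864e-02,  1.38294570e-03]), 'tcp_pos': array([ 0.45582719, -0.26072926,  0.21105511]), 'orientation': array([-0.03434183, -0.70601831, -0.03437906,  0.7065245 ]), 'wrist_force': array([-0.32004041, -0.48555648,  0.64687633]), 'ft_torque': array([ 0.03591186, -0.01807051,  0.0164675 ]), 'finger_gap': 0.00022025720935823947}
```

View pics/w1.png

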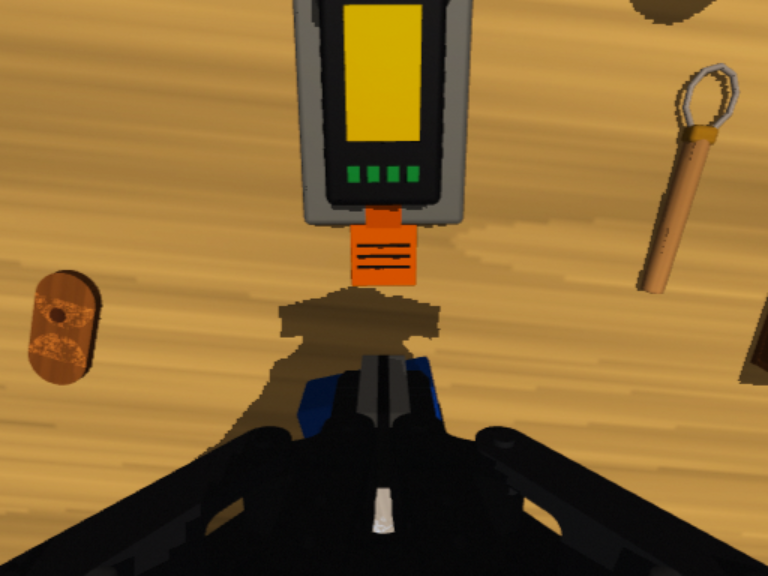

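The wrist view shows the charger well aligned. The tab corners are at (352,286), (416,286), (350,226) and (417,225), and the deck's front corners at (304,222) and (463,222), all in the 1.5x picture.

```bash
python3 - <<'E'
from fit import *; import pickle
from mv import *
d=pickle.load(open("w1.pkl","rb"))
cams={"w":(d["mtx"],d["rvec"],d["tvec"])}
T=lambda u,v:(u/1.5-.17,v/1.5-.17)
o=[("w",(-110,21,50),T(352,286),0),("w",(-110,-21,50),T(416,286),0),("w",(-70,21,50),T(351,226),0),("w",(-70,-21,50),T(416.5,226),0),
("w",(-70,50,52),T(304,222),0),("w",(-70,-50,52),T(463,222),0)]
x,r=fit(o,[.55,-.25,.0962],cams); print(x,np.degrees(x[2])); print(r.round(2))
s=q2R([-0.03434183, -0.70601831, -0.03437906,  0.7065245 ]); print(s.as_matrix().round(4), np.degrees(np.arctan2(-s.as_matrix()[1,2],-s.as_matrix()[0,2])))
E
```

```text
[ 0.54890283 -0.25163609  0.10113006] 5.794325488993083
[[-0.27  0.04]
 [ 0.16 -0.1 ]
 [-0.55 -0.77]
 [ 0.54 -0.92]
 [-0.45  2.36]
 [ 0.79  2.  ]]
[[-7.000e-04  9.710e-02 -9.953e-01]
 [ 0.000e+00 -9.953e-01 -9.710e-02]
 [-1.000e+00 -1.000e-04  7.000e-04]] 5.570544335296521
```

Request:
send_rows --pt "40 0 3 0 0 0" --pt "90 0 3 0 0 0" --pt "130 0 3 0 0 0" --pt "152 0 3 0 0 0" --pt "158 0 3 0 0 0" --pt "162 0 3 0 0 0" --pt "165 0 3 0 0 0" --pt "168 0 3 0 0 0" --pt "169 0 3 0 0 0" --pt "169 0 3 0 0 0"

```text
clock: 2.7
tcp_pos: [0.4539, -0.2612, 0.0427]
orientation: [0.035, 0.707, 0.034, -0.706]
wrist_force: [0.2, -1.5, 2.9]
finger_gap: 0.0003
```

```bash
python3 - <<'E'
from workcell import get_state, viewer
import cv2
s=get_state(); print(s["tcp_pos"],s["wrist_force"])
d=viewer.read_camera("scene"); cv2.imwrite("pics/s2.png",cv2.resize(d["frame"][180:280,170:300],None,fx=6,fy=6,interpolation=cv2.INTER_CUBIC))
d=viewer.read_camera("wrist"); cv2.imwrite("pics/w2.png",d["frame"])
E
```

```text
[ 0.45394887 -0.26123186  0.04271272] [ 0.18005802 -1.47046759  2.93584009]
```

View pics/s2.png

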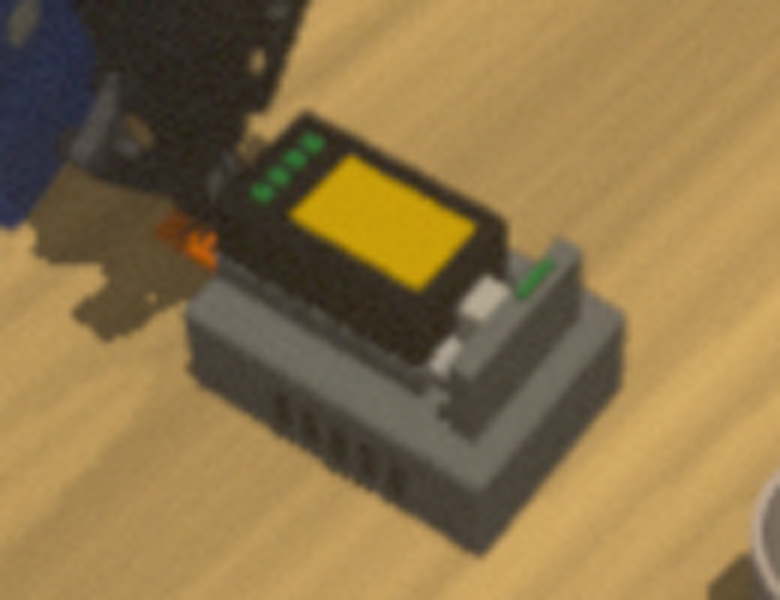

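View pics/w2.png

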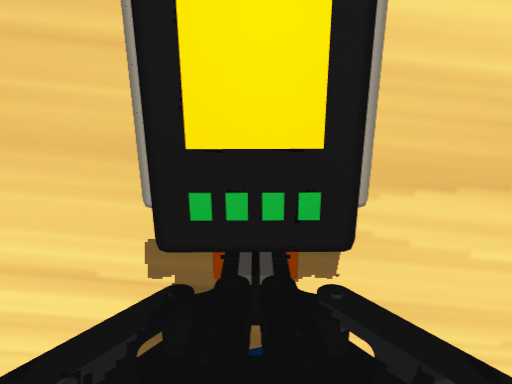

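Request:
send_rows --pt "-20 0 0 0 0 0" --pt "-55 0 0 0 0 0" --pt "-85 0 -5 0 0 0" --pt "-90 0 -25 0 0 0" --pt "-90 0 -45 0 0 0" --pt "-90 0 -63 0 0 0" --pt "-90 0 -63 0 0 0" --pt "-90 0 -63 0 0 0" --pt "-90 0 -63 0 0 0" --pt "-90 0 -63 0 0 0" --claw 0

```text
clock: 4.05
tcp_pos: [0.5155, -0.2548, 0.1324]
orientation: [-0.034, -0.706, -0.034, 0.706]
wrist_force: [-0.5, 0.3, 0.2]
finger_gap: -0.0001
```

Request:
send_rows --pt "0 0 0 0 0 0" --pt "0 0 0 0 0 0" --pt "0 0 0 0 0 0" --pt "0 0 0 0 0 0" --pt "0 0 0 0 0 0" --pt "20 0 0 0 0 0" --pt "40 0 0 0 0 0" --pt "60 0 0 0 0 0" --pt "70 0 0 0 0 0" --pt "70 0 0 0 0 0" --claw 85.4

```text
clock: 5.3
tcp_pos: [0.5156, -0.2544, 0.0617]
orientation: [-0.034, -0.706, -0.035, 0.707]
wrist_force: [1.1, -0.6, 0.0]
finger_gap: 0.0852
```

```bash
python3 - <<'E'
from workcell import get_state, viewer
import cv2
s=get_state(); print(s["tcp_pos"],s["wrist_force"],s["finger_gap"])
d=viewer.read_camera("scene"); cv2.imwrite("pics/s3.png",cv2.resize(d["frame"][150:280,170:300],None,fx=4.5,fy=4.5,interpolation=cv2.INTER_CUBIC))
d=viewer.read_camera("wrist"); cv2.imwrite("pics/w3.png",d["frame"])
E
```

```text
[ 0.51558497 -0.25440265  0.06170633] [ 1.13659017 -0.55871402  0.04860744] 0.08519200303848072
```

View pics/s3.png

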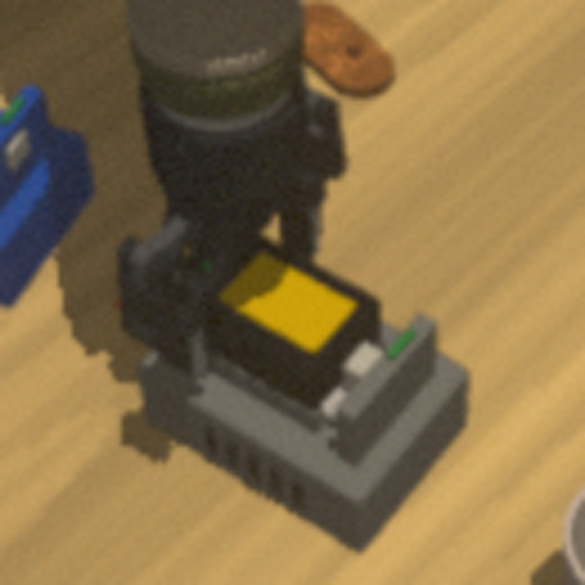

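View pics/w3.png

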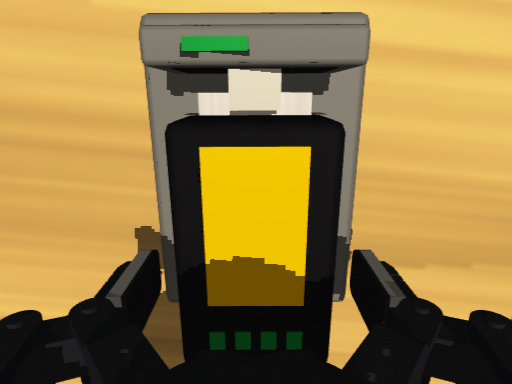

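The fingers straddle the pack's rear half, with clearance on both sides (pack sides at columns 185 and 330, pads at 155 and 355). I'll close the gripper.

Request:
send_rows --pt "0 0 0 0 0 0" --pt "0 0 0 0 0 0" --pt "0 0 0 0 0 0" --pt "0 0 0 0 0 0" --pt "0 0 0 0 0 0" --pt "0 0 0 0 0 0" --pt "0 0 0 0 0 0" --pt "0 0 0 0 0 0" --pt "0 0 0 0 0 0" --pt "0 0 0 0 0 0" --claw 50 --newtons 80

```text
clock: 6.65
tcp_pos: [0.5167, -0.2551, 0.0635]
orientation: [0.035, 0.707, 0.034, -0.706]
wrist_force: [-1.1, 0.1, 6.6]
finger_gap: 0.0591
```

```bash
python3 - <<'E'
from workcell import get_state, viewer
import cv2
s=get_state(); print(s["tcp_pos"],s["wrist_force"],s["finger_gap"])
d=viewer.read_camera("wrist"); cv2.imwrite("pics/w4.png",d["frame"])
import pickle; pickle.dump((d,s),open("w4.pkl","wb"))
E
```

```text
[ 0.51666318 -0.25508243  0.06346961] [-1.07658135  0.07249947  6.60025773] 0.059115111549881014
```

View pics/w4.png

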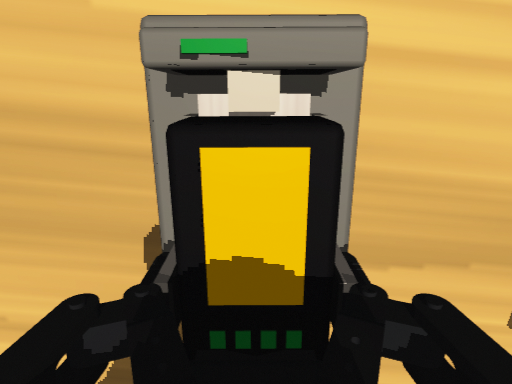

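```bash
python3 - <<'E'
from fit import *; import pickle
d,s=pickle.load(open("w4.pkl","rb")); cam=(d["mtx"],d["rvec"],d["tvec"])
o=np.array([.5489,-.2516]); yaw=.0985; c,sn=np.cos(yaw),np.sin(yaw)
W=lambda x,y,z:[o[0]+c*x-sn*y,o[1]+sn*x+c*y,z]
for p in (-.014,-.016,-.018): print(p,[proj(cam,W(p+.05,y,.1))[0].round(1).tolist() for y in (.03,-.03)],[proj(cam,W(p+.05,y,.099))[0].round(1).tolist() for y in (.03,-.03)],)
print(proj(cam,[W(.05,y,.096) for y in (.036,-.036)]).round(1))
R_=np.array(d["rvec"]); 
t=s["tcp_pos"]; print("tcp in charger", c*(t[0]-o[0])+sn*(t[1]-o[1]), -sn*(t[0]-o[0])+c*(t[1]-o[1]))
E
```

```text
-0.014 [[160.5, 113.7], [349.5, 113.6]] [[161.4, 113.5], [348.7, 113.4]]
-0.016 [[161.0, 120.1], [349.0, 120.0]] [[161.9, 119.9], [348.1, 119.8]]
-0.018 [[161.6, 126.5], [348.5, 126.4]] [[162.4, 126.2], [347.6, 126.1]]
[[141.3  67.5]
 [368.7  67.4]]
tcp in charger -0.03242302490760325 -0.0002953593856443058
```

Request:
send_rows --pt "-1 0 0 0 0 0" --pt "-1.5 0 0 0 0 0" --pt "-1.5 0 5 0 0 0" --pt "-1.5 0 15 0 0 0" --pt "-1.5 0 28 0 0 0" --pt "-1.5 0 42 0 0 0" --pt "-1.5 0 56 0 0 0" --pt "-1.5 0 68 0 0 0" --pt "-1.5 0 75 0 0 0" --pt "-1.5 0 75 0 0 0"

```text
clock: 7.95
tcp_pos: [0.4406, -0.262, 0.0637]
orientation: [-0.034, -0.706, -0.034, 0.706]
wrist_force: [0.8, -0.1, -5.6]
finger_gap: 0.0586
```

```bash
python3 - <<'E'
from workcell import get_state, viewer
import cv2
s=get_state(); print(s["tcp_pos"],s["wrist_force"],s["finger_gap"])
d=viewer.read_camera("wrist"); cv2.imwrite("pics/w5.png",d["frame"])
E
```

```text
[ 0.4405926  -0.2619781   0.06369268] [ 0.84156913 -0.10284692 -5.60664169] 0.0585872116018239
```

View pics/w5.png

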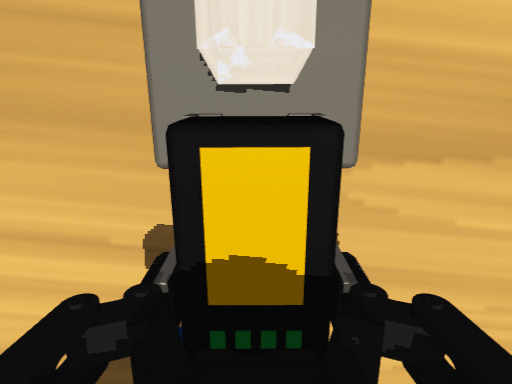

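```bash
python3 - <<'E'
from mv import *
from workcell import get_state
s=get_state(); R0=q2R(s["orientation"]); p=s["tcp_pos"]
o=np.array([.5786,.2265]); yaw=1.3908; u=np.array([np.cos(yaw),np.sin(yaw)])
print(delta(p,R0,[*(o-.150*u),.150],down(yaw+np.pi)))
for f in (.5,): pass
E
```

```text
(array([ -86.2, -328.6, -143.1]), array([-7.414e+01, -0.000e+00,  1.000e-02]))
```

Request:
send_rows --pt "-15 0 0 0 0 0" --pt "-40 0 0 0 0 0" --pt "-70 -5 0 0 0 0" --pt "-86 -25 -5 -6 0 0" --pt "-86 -55 -15 -13 0 0" --pt "-86 -90 -30 -21 0 0" --pt "-86 -130 -50 -29 0 0" --pt "-86 -170 -70 -37 0 0" --pt "-86 -210 -90 -46 0 0" --pt "-86 -245 -105 -54 0 0"

```text
clock: 9.25
tcp_pos: [0.5232, -0.0061, 0.1509]
orientation: [0.353, 0.613, 0.353, -0.612]
wrist_force: [0.3, -0.6, -5.1]
finger_gap: 0.059
```

```bash
python3 - <<'E'
from mv import *
from workcell import get_state
s=get_state(); R0=q2R(s["orientation"]); p=s["tcp_pos"]
o=np.array([.5786,.2265]); yaw=1.3908; u=np.array([np.cos(yaw),np.sin(yaw)])
print(p,s["qvel"],s["finger_gap"],delta(p,R0,[*(o-.150*u),.150],down(yaw+np.pi)))
E
```

```text
[ 0.52317887 -0.00611248  0.15085496] [ 0.58557489  0.14485862  0.18948752  0.04510239 -0.0061387  -0.516993  ] 0.05904252508483191 (array([  0.9, -17.9, -87.9]), array([-19.77,  -0.02,  -0.08]))
```

Request:
send_rows --pt "0 -5 -25 -7 0 0" --pt "0 -10 -50 -14 0 0" --pt "0 -14 -72 -18 0 0" --pt "0 -18 -86 -20.1 0 0" --pt "0 -18 -90 -20.1 0 0" --pt "0 -18 -90 -20.1 0 0" --pt "0 -18 -90 -20.1 0 0" --pt "0 -18 -90 -20.1 0 0" --pt "0 -18 -90 -20.1 0 0" --pt "0 -18 -90 -20.1 0 0"

```text
clock: 10.5
tcp_pos: [0.5521, 0.0786, 0.1498]
orientation: [-0.453, -0.543, -0.453, 0.543]
wrist_force: [-0.6, 0.3, -5.6]
finger_gap: 0.059
```

```bash
python3 - <<'E'
from workcell import get_state, viewer
import cv2,pickle
s=get_state(); print(s["tcp_pos"],s["orientation"],s["wrist_force"],s["finger_gap"])
d=viewer.read_camera("wrist"); cv2.imwrite("pics/w6.png",cv2.resize(d["frame"],None,fx=1.5,fy=1.5)); pickle.dump((d,s),open("w6.pkl","wb"))
d=viewer.read_camera("top"); cv2.imwrite("pics/t6.png",cv2.resize(d["frame"][110:250,50:250],None,fx=4,fy=4))
E
```

```text
[0.55209489 0.07855337 0.14979924] [-0.45289154 -0.54303026 -0.45284367  0.54308379] [-0.61803617  0.27526784 -5.57162558] 0.058978618097624926
```

View pics/w6.png

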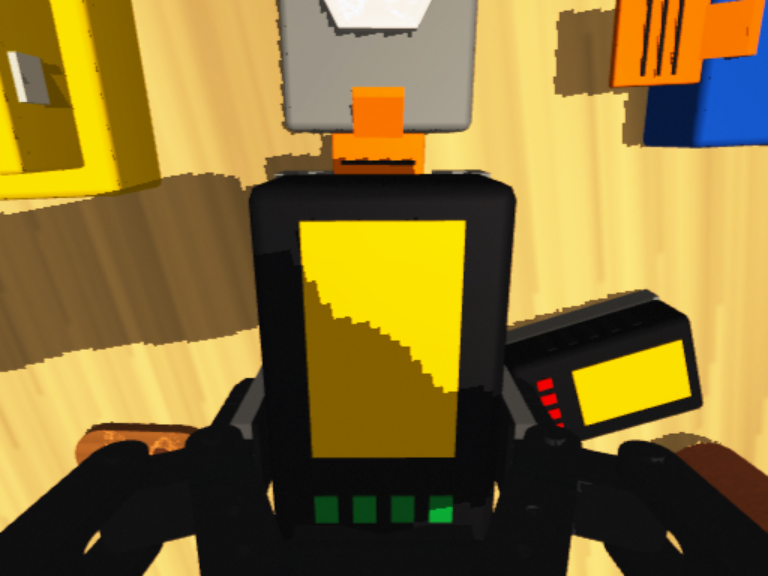

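View pics/t6.png

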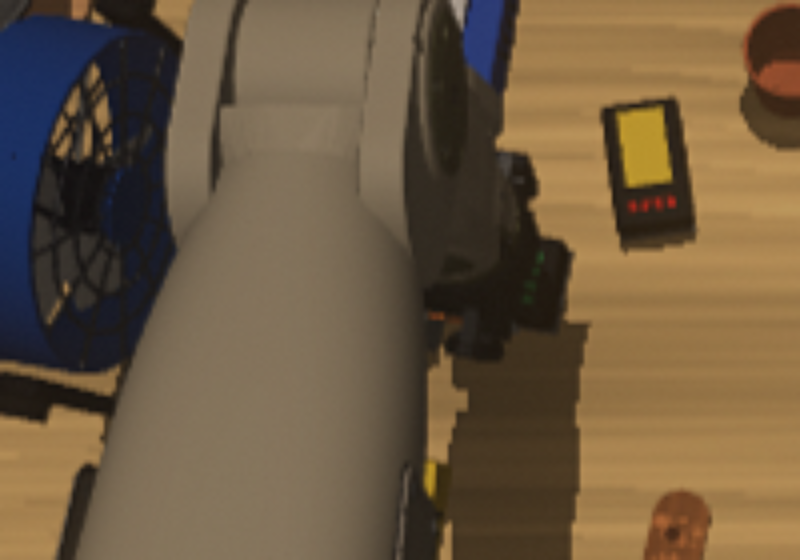

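```bash
python3 - <<'E'
from workcell import get_state, viewer
import cv2
d=viewer.read_camera("scene"); cv2.imwrite("pics/s6.png",cv2.resize(d["frame"],None,fx=1.5,fy=1.5))
print(get_state()["joint_pos"])
E
```

```text
[-2.27871459e-03  3.16755694e-01 -1.52045968e-01  1.10196664e+00
 -1.38018290e-04  1.74887152e+00]
```

View pics/s6.png

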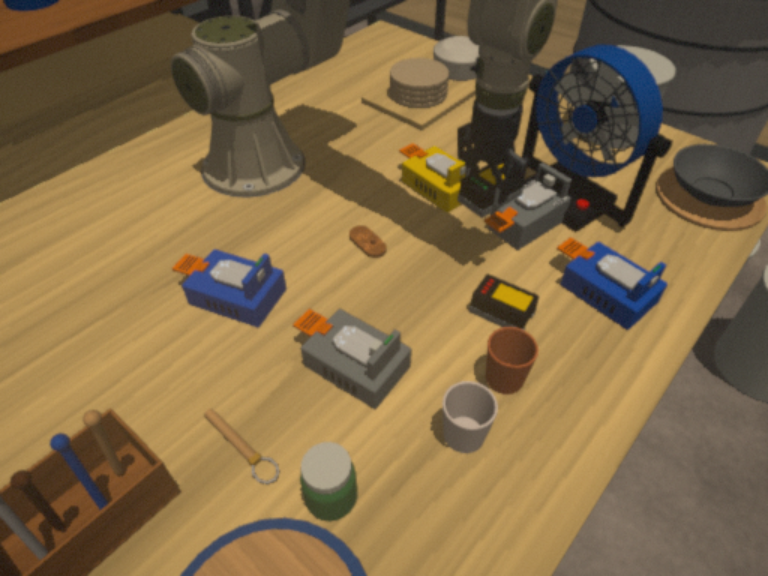

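```bash
python3 - <<'E'
from fit import *
from workcell import viewer
S=viewer.read_camera("scene")["frame"]; T=viewer.read_camera("top")["frame"]
ims={"scene":cv2.resize(S,None,fx=3,fy=3)[0:560,560:1360].copy(),"top":cv2.resize(T,None,fx=2,fy=2)[0:768,0:800].copy()}
for n,k,off in (("scene",3,(560,0)),("top",2,(0,0))):
    for y,col in ((0.0785,(0,0,255)),(.15,(0,255,0)),(0,(255,0,0)),(.2,(255,255,0))):
        for z in (.1,.2,.3,.4,.5,.6):
            u=proj(CAM[n],[.552,y,z])[0]*k-off
            cv2.circle(ims[n],tuple(int(v) for v in u),4,col,-1); cv2.putText(ims[n],str(int(z*10)),(int(u[0])+5,int(u[1])),0,.45,col,1)
    cv2.imwrite(f"pics/ax_{n}.png",ims[n])
E
```

```text
(no output)
```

View pics/ax_scene.png

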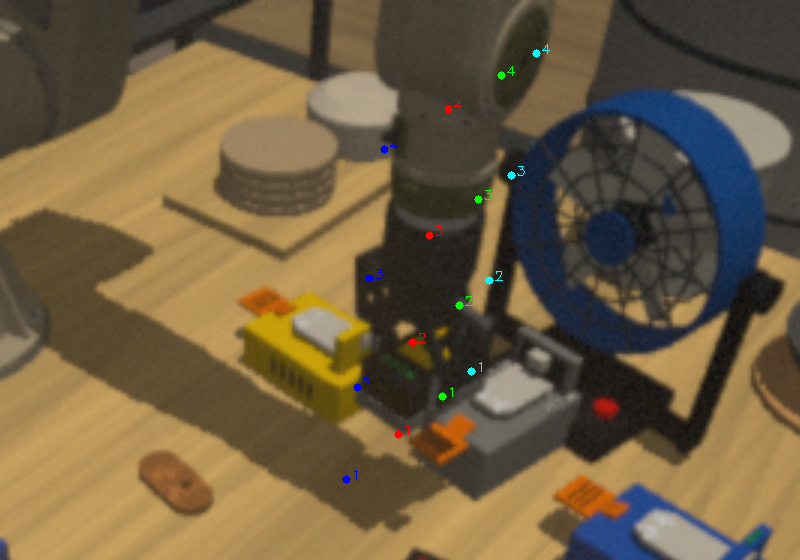

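View pics/ax_top.png

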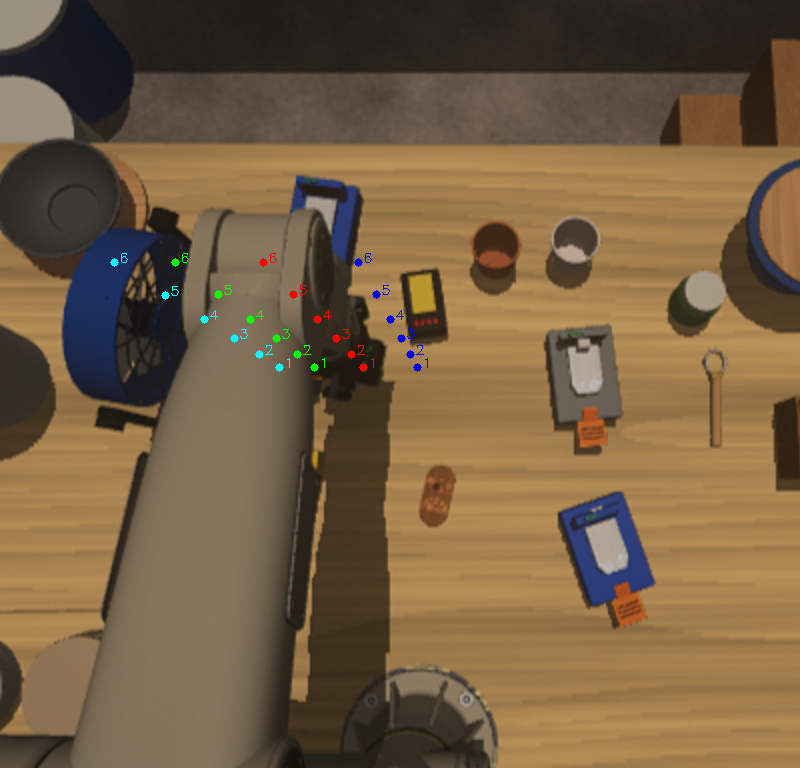

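```bash
python3 - <<'E'
from fit import *; from mv import *; import pickle
d,s=pickle.load(open("w6.pkl","rb")); K=d["mtx"]; Rc=R.from_rotvec(np.array(d["rvec"]).ravel()); t=np.array(d["tvec"]).ravel()
C=-Rc.inv().apply(t)
def bp(u,v,z):
    r=Rc.inv().apply(np.linalg.inv(K)@[u/1.5-.17,v/1.5-.17,1]); return C+r*(z-C[2])/r[2]
for n,(u,v,z) in dict(dl0=(279.5,3,.064),dl1=(284.5,110,.064),dr0=(476.5,3,.064),dr1=(471.5,110,.064),front=(378,132,.064),tab=(379,135,.062),tl=(333,150,.062),tr=(425,150,.062),nose=(375,28,.077)).items():
    print(n,bp(u,v,z).round(4))
a,b,c,e=bp(279.5,3,.064),bp(284.5,110,.064),bp(476.5,3,.064),bp(471.5,110,.064)
print([np.degrees(np.arctan2(*(p-q)[[1,0]])) for p,q in ((a,b),(c,e))])
print(np.linalg.norm(a-c))
Rm=q2R(s["orientation"]).as_matrix(); print("tool yaw",np.degrees(np.arctan2(-Rm[1,2],-Rm[0,2])),s["tcp_pos"])
E
```

```text
dl0 [0.5329 0.2133 0.064 ]
dl1 [0.5251 0.1723 0.064 ]
dr0 [0.6133 0.1986 0.064 ]
dr1 [0.606  0.1576 0.064 ]
front [0.5639 0.1559 0.064 ]
tab [0.5641 0.1546 0.062 ]
tl [0.5423 0.1519 0.062 ]
tr [0.5834 0.1444 0.062 ]
nose [0.5699 0.1945 0.077 ]
[np.float64(79.1292783070448), np.float64(79.89552078610168)]
0.08170358489643152
tool yaw 79.65099171439167 [0.55209489 0.07855337 0.14979924]
```

Request:
send_rows --pt "0 -2 -15 0 0 0" --pt "0 -2 -39 0 0 0" --pt "15 -2 -39 0 0 0" --pt "35 -2 -39 0 0 0" --pt "53 -2 -39 0 0 0" --pt "64 -2 -39 0 0 0" --pt "70 -2 -39 0 0 0" --pt "71 -2 -39 0 0 0" --pt "71 -2 -39 0 0 0" --pt "71 -2 -39 0 0 0"

```text
clock: 12.0
tcp_pos: [0.5577, 0.1175, 0.0794]
orientation: [0.453, 0.543, 0.453, -0.543]
wrist_force: [-0.8, -0.6, -4.8]
finger_gap: 0.059
```

```bash
python3 - <<'E'
from workcell import get_state, viewer
import cv2,pickle
s=get_state(); print(s["tcp_pos"],s["wrist_force"],s["ft_torque"])
d=viewer.read_camera("wrist"); cv2.imwrite("pics/w7.png",cv2.resize(d["frame"],None,fx=1.5,fy=1.5)); pickle.dump((d,s),open("w7.pkl","wb"))
d=viewer.read_camera("scene"); cv2.imwrite("pics/s7.png",cv2.resize(d["frame"][0:190,280:480],None,fx=4,fy=3.1))
E
```

```text
[0.55766234 0.11749211 0.07940021] [-0.77468899 -0.59278417 -4.75123099] [-0.06267118  0.00491524 -0.03482943]
```

View pics/w7.png

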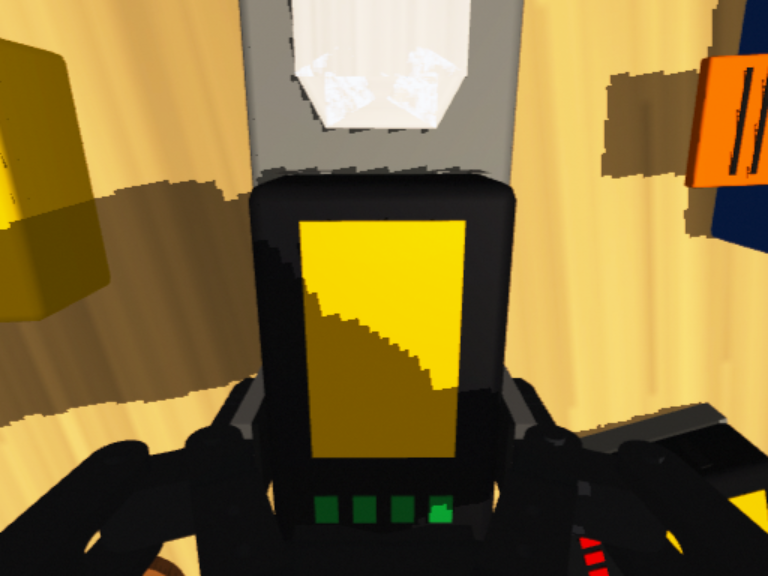

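View pics/s7.png

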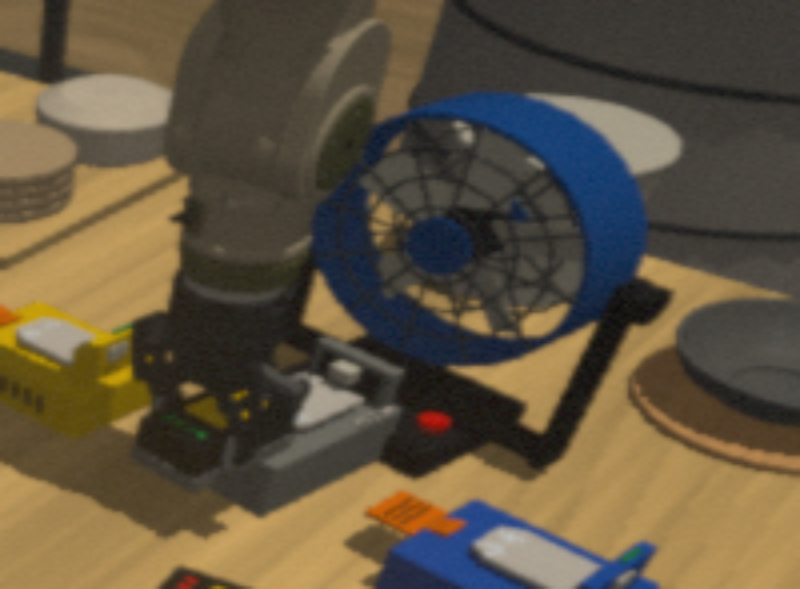

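Request:
send_rows --pt "1 -0.5 0 0 0 0" --pt "1.5 -0.5 0 0 0 0" --pt "2 -0.5 0 0 0 0" --pt "2.5 -0.5 0 0 0 0" --pt "3 -0.5 0 0 0 0" --pt "3 -0.5 0 0 0 0" --pt "3 -0.5 0 0 0 0" --pt "3 -0.5 0 0 0 0" --pt "3 -0.5 0 0 0 0" --pt "3 -0.5 0 0 0 0"

```text
clock: 13.35
tcp_pos: [0.5567, 0.1176, 0.0758]
orientation: [-0.453, -0.543, -0.453, 0.543]
wrist_force: [-0.2, -0.4, -4.0]
finger_gap: 0.0587
```

Request:
send_rows --pt "0.5 0 0 0 0 0" --pt "0.5 0 0 0 0 0" --pt "0.5 0 0 0 0 0" --pt "0.5 0 0 0 0 0" --pt "0.5 0 0 0 0 0" --pt "0.5 0 0 0 0 0" --pt "0.5 0 0 0 0 0" --pt "0.5 0 0 0 0 0" --pt "0.5 0 0 0 0 0" --pt "0.5 0 0 0 0 0"

```text
clock: 14.6
tcp_pos: [0.5568, 0.1176, 0.0754]
orientation: [0.453, 0.543, 0.453, -0.543]
wrist_force: [-1.0, -0.8, 0.4]
finger_gap: 0.059
```

Request:
send_rows --pt "0 0 -4 0 0 0" --pt "0 0 -8 0 0 0" --pt "0 0 -10 0 0 0" --pt "0 0 -11 0 0 0" --pt "0 0 -12 0 0 0" --pt "0 0 -12.5 0 0 0" --pt "0 0 -13 0 0 0" --pt "0 0 -13.5 0 0 0" --pt "0 0 -14 0 0 0" --pt "0 0 -14 0 0 0"

```text
clock: 15.85
tcp_pos: [0.5594, 0.1314, 0.0754]
orientation: [0.453, 0.543, 0.453, -0.543]
wrist_force: [0.1, -2.2, 3.4]
finger_gap: 0.0591
```

Request:
send_rows --pt "0 0 -0.5 0 0 0" --pt "0 0 -1 0 0 0" --pt "0 0 -1.5 0 0 0" --pt "0 0 -2 0 0 0" --pt "0 0 -2.5 0 0 0" --pt "0 0 -3 0 0 0" --pt "0 0 -3.5 0 0 0" --pt "0 0 -4 0 0 0" --pt "0 0 -4 0 0 0" --pt "0 0 -4 0 0 0"

```text
clock: 17.1
tcp_pos: [0.56, 0.1353, 0.0754]
orientation: [0.453, 0.543, 0.453, -0.543]
wrist_force: [-1.0, -3.4, 5.2]
finger_gap: 0.059
```

Request:
send_rows --pt "-0.3 0 0 0 0 0" --pt "-0.4 0 -1 0 0 0" --pt "-0.4 0 -2 0 0 0" --pt "-0.4 0 -4 0 0 0" --pt "-0.4 0 -6 0 0 0" --pt "-0.4 0 -8 0 0 0" --pt "-0.4 0 -10 0 0 0" --pt "-0.4 0 -12 0 0 0" --pt "-0.4 0 -13 0 0 0" --pt "-0.4 0 -13 0 0 0"

```text
clock: 18.35
tcp_pos: [0.5621, 0.1484, 0.0754]
orientation: [-0.453, -0.543, -0.453, 0.543]
wrist_force: [-0.4, -0.6, -0.6]
finger_gap: 0.0588
```

```bash
python3 - <<'E'
from workcell import get_state, viewer
import cv2
s=get_state(); print(s["tcp_pos"],s["wrist_force"],s["ft_torque"])
d=viewer.read_camera("wrist"); cv2.imwrite("pics/w8.png",cv2.resize(d["frame"],None,fx=1.5,fy=1.5))
d=viewer.read_camera("scene"); cv2.imwrite("pics/s8.png",cv2.resize(d["frame"][0:190,280:480],None,fx=4,fy=3.1))
E
```

```text
[0.56210672 0.14835112 0.07544936] [-0.4299831  -0.62417615 -0.58385802] [-0.02125988 -0.10411274 -0.0169406 ]
```

View pics/w8.png

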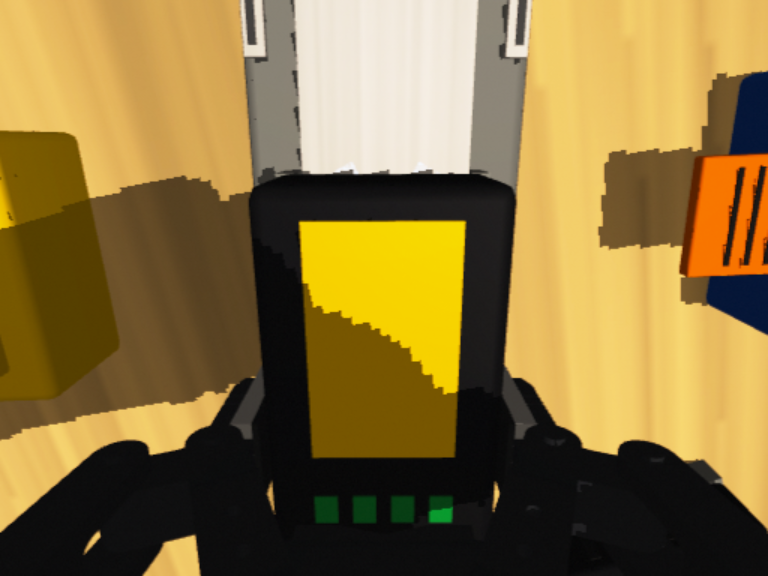

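View pics/s8.png

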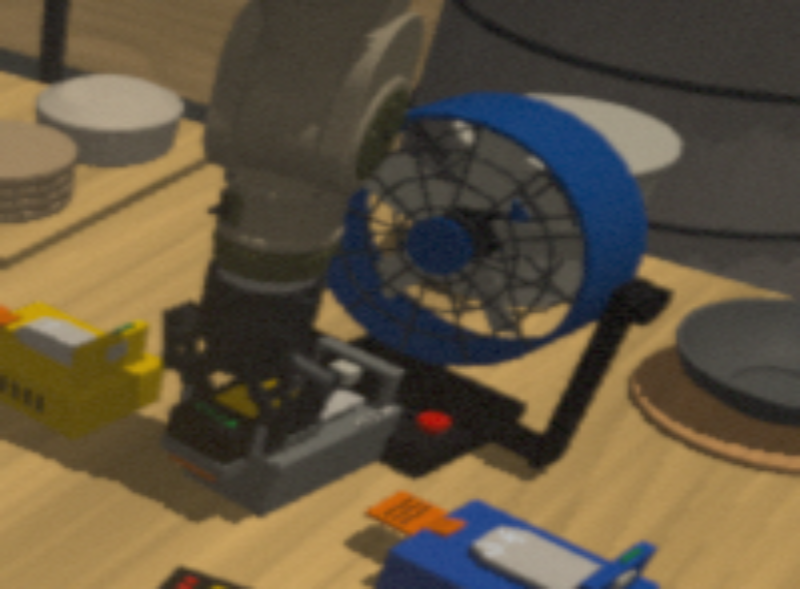

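Request:
send_rows --pt "0 0.5 -3 0 0 0" --pt "0 0.5 -7 0 0 0" --pt "0 0.5 -11 0 0 0" --pt "0 0.5 -15 0 0 0" --pt "0 0.5 -19 0 0 0" --pt "0 0.5 -23 0 0 0" --pt "0 0.5 -27 0 0 0" --pt "0 0.5 -29 0 0 0" --pt "0 0.5 -30 0 0 0" --pt "0 0.5 -30 0 0 0"

```text
clock: 19.7
tcp_pos: [0.568, 0.1777, 0.0755]
orientation: [-0.453, -0.543, -0.453, 0.543]
wrist_force: [0.0, 0.4, -4.3]
finger_gap: 0.0591
```

```bash
python3 - <<'E'
from workcell import get_state, viewer
import cv2
s=get_state(); print(s["tcp_pos"],s["wrist_force"],s["ft_torque"])
d=viewer.read_camera("wrist"); cv2.imwrite("pics/w9.png",cv2.resize(d["frame"],None,fx=1.5,fy=1.5))
d=viewer.read_camera("scene"); cv2.imwrite("pics/s9.png",cv2.resize(d["frame"][0:190,280:480],None,fx=4,fy=3.1))
E
```

```text
[0.5679872  0.17771008 0.07549481] [ 0.02698456  0.42787288 -4.33270542] [ 0.15252234 -0.03647809  0.03905503]
```

View pics/w9.png

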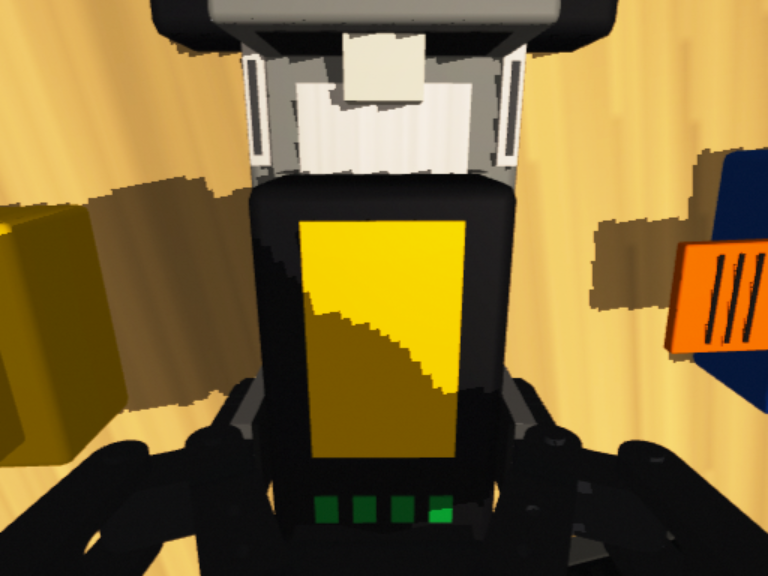

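View pics/s9.png

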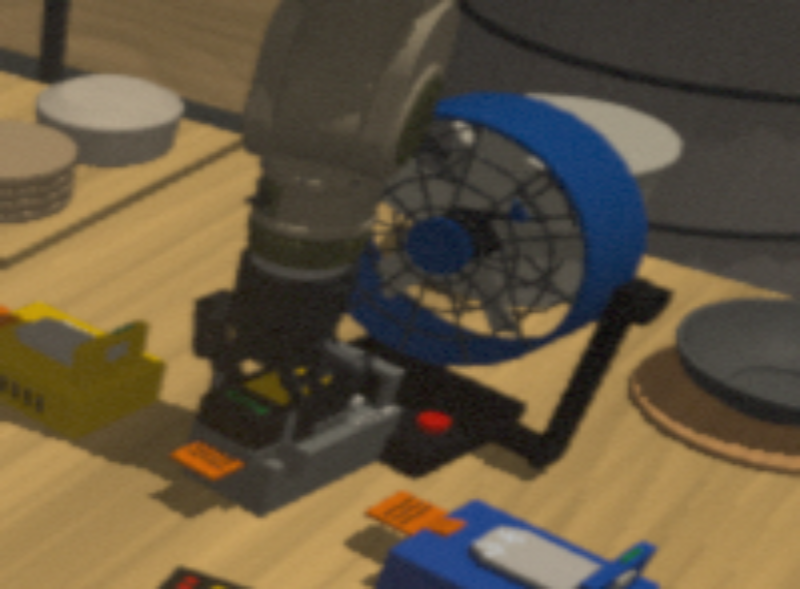

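Request:
send_rows --pt "0.2 0 -2 0 0 0" --pt "0.3 0 -4 0 0 0" --pt "0.3 0 -6 0 0 0" --pt "0.3 0 -8 0 0 0" --pt "0.3 0 -10 0 0 0" --pt "0.3 0 -11 0 0 0" --pt "0.3 0 -12 0 0 0" --pt "0.3 0 -13 0 0 0" --pt "0.3 0 -14 0 0 0" --pt "0.3 0 -14 0 0 0"

```text
clock: 21.05
tcp_pos: [0.5708, 0.1914, 0.0755]
orientation: [0.453, 0.543, 0.453, -0.543]
wrist_force: [0.2, -2.1, 0.1]
finger_gap: 0.0593
```

Request:
send_rows --pt "0 0 -0.5 0 0 0" --pt "0 0 -1 0 0 0" --pt "0 0 -1.5 0 0 0" --pt "0 0 -2 0 0 0" --pt "0 0 -2.5 0 0 0" --pt "0 0 -3 0 0 0" --pt "0 0 -3.5 0 0 0" --pt "0 0 -4 0 0 0" --pt "0 0 -4 0 0 0" --pt "0 0 -4 0 0 0"

```text
clock: 22.3
tcp_pos: [0.5713, 0.1948, 0.0755]
orientation: [-0.453, -0.543, -0.453, 0.543]
wrist_force: [-1.5, -4.4, 4.1]
finger_gap: 0.0593
```

Request:
send_rows --pt "-0.2 0 -0.5 0 0 0" --pt "-0.2 0 -1 0 0 0" --pt "-0.2 0 -1.5 0 0 0" --pt "-0.2 0 -2 0 0 0" --pt "-0.2 0 -2.5 0 0 0" --pt "-0.2 0 -3 0 0 0" --pt "-0.2 0 -3.5 0 0 0" --pt "-0.2 0 -4 0 0 0" --pt "-0.2 0 -4 0 0 0" --pt "-0.2 0 -4 0 0 0"

```text
clock: 23.55
tcp_pos: [0.5718, 0.1979, 0.0756]
orientation: [-0.453, -0.543, -0.452, 0.544]
wrist_force: [-1.2, -7.5, 2.8]
finger_gap: 0.0585
```

```bash
python3 - <<'E'
from workcell import get_state, viewer
import cv2
s=get_state(); print(s["tcp_pos"],s["wrist_force"],s["ft_torque"])
d=viewer.read_camera("wrist"); cv2.imwrite("pics/w10.png",cv2.resize(d["frame"],None,fx=1.5,fy=1.5))
d=viewer.read_camera("scene"); cv2.imwrite("pics/s10.png",cv2.resize(d["frame"][0:190,280:480],None,fx=4,fy=3.1))
E
```

```text
[0.5718353  0.19794643 0.07556047] [-1.19455251 -7.53689235  2.81910417] [-1.24326272  0.20554923 -0.03332767]
```

View pics/w10.png

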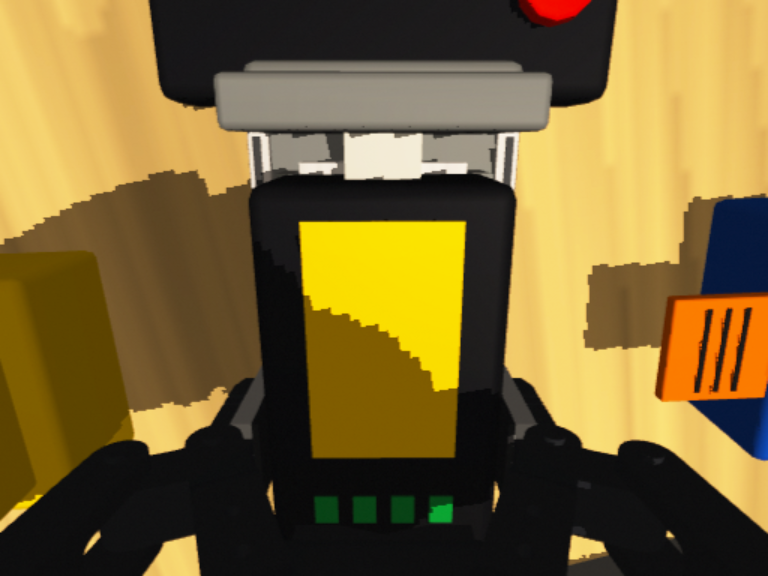

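View pics/s10.png

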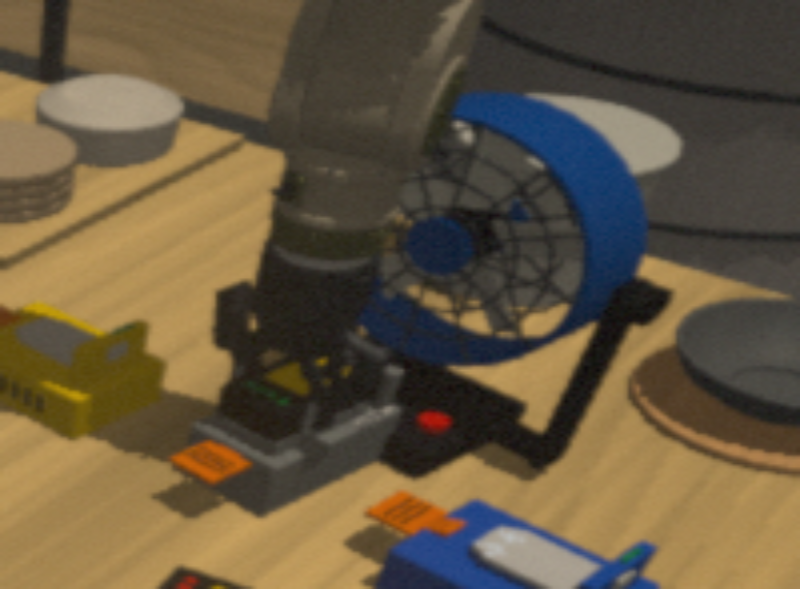

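Request:
send_rows --pt "0 0 -0.5 0 0 0" --pt "0 0 -1 0 0 0" --pt "0 0 -1.5 0 0 0" --pt "0 0 -2 0 0 0" --pt "0 0 -2.5 0 0 0" --pt "0 0 -3 0 0 0" --pt "0 0 -3.5 0 0 0" --pt "0 0 -4 0 0 0" --pt "0 0 -4 0 0 0" --pt "0 0 -4 0 0 0"

```text
clock: 24.9
tcp_pos: [0.5725, 0.2016, 0.0756]
orientation: [-0.453, -0.542, -0.452, 0.544]
wrist_force: [-1.6, -8.4, 4.9]
finger_gap: 0.0589
```

Request:
send_rows --pt "0 0 -0.4 0 0 0" --pt "0 0 -0.8 0 0 0" --pt "0 0 -1.2 0 0 0" --pt "0 0 -1.6 0 0 0" --pt "0 0 -2 0 0 0" --pt "0 0 -2 0 0 0" --pt "0 0 -2 0 0 0" --pt "0 0 -2 0 0 0" --pt "0 0 -2 0 0 0" --pt "0 0 -2 0 0 0"

```text
clock: 26.15
tcp_pos: [0.5728, 0.2033, 0.0756]
orientation: [-0.453, -0.542, -0.452, 0.544]
wrist_force: [-1.0, -8.9, 4.5]
finger_gap: 0.0588
```

Request:
send_rows --pt "0 0 -0.3 0 0 0" --pt "0 0 -0.6 0 0 0" --pt "0 0 -0.9 0 0 0" --pt "0 0 -1.2 0 0 0" --pt "0 0 -1.2 0 0 0" --pt "0 0 -1.2 0 0 0" --pt "0 0 -1.2 0 0 0" --pt "0 0 -1.2 0 0 0" --pt "0 0 -1.2 0 0 0" --pt "0 0 -1.2 0 0 0"

```text
clock: 27.4
tcp_pos: [0.573, 0.2044, 0.0756]
orientation: [-0.453, -0.542, -0.452, 0.544]
wrist_force: [-2.5, -9.9, 5.6]
finger_gap: 0.0593
```

```bash
python3 - <<'E'
from workcell import get_state, viewer
import cv2
s=get_state(); print(s["tcp_pos"],s["wrist_force"],s["ft_torque"])
d=viewer.read_camera("wrist"); cv2.imwrite("pics/w11.png",cv2.resize(d["frame"],None,fx=1.5,fy=1.5))
d=viewer.read_camera("scene"); cv2.imwrite("pics/s11.png",cv2.resize(d["frame"][0:190,280:480],None,fx=4,fy=3.1))
E
```

```text
[0.57300175 0.20440804 0.07562674] [-2.49737673 -9.93814486  5.63334622] [-1.57811368  0.25739378 -0.00705792]
```

View pics/w11.png

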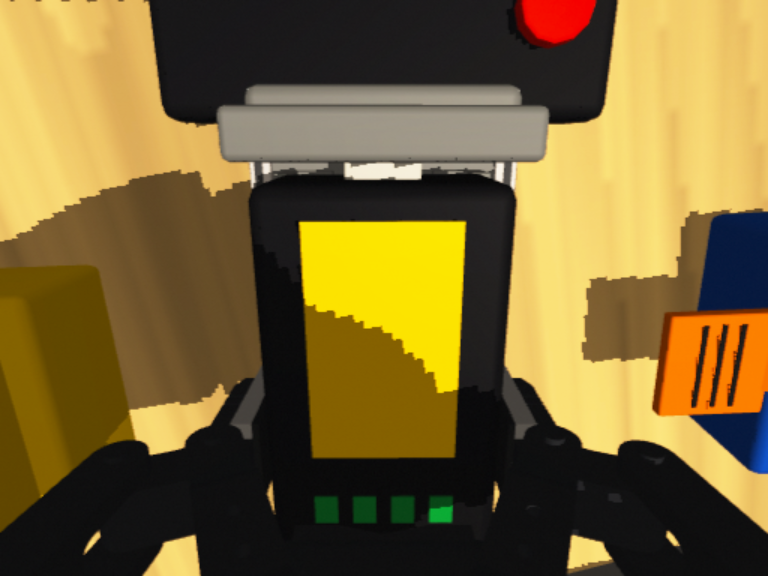

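View pics/s11.png

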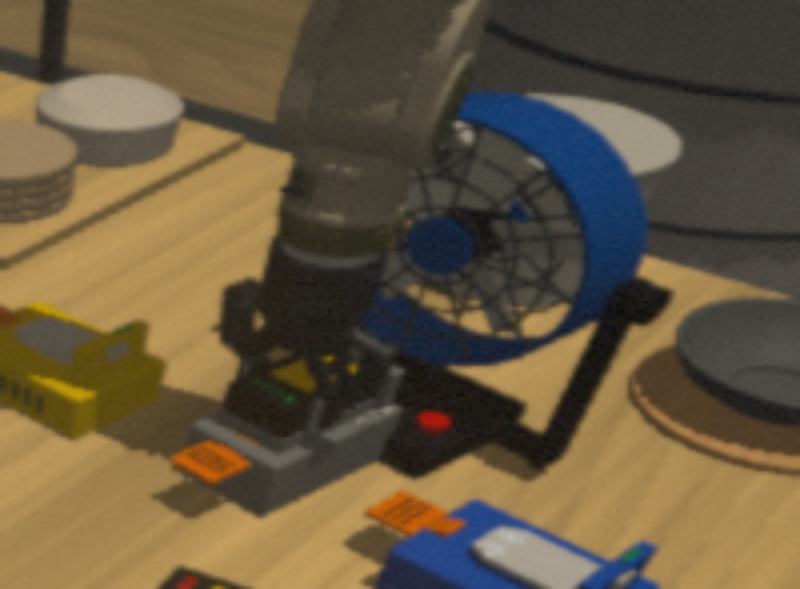

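Request:
send_rows --pt "0 0 -0.4 0 0 0" --pt "0 0 -0.8 0 0 0" --pt "0 0 -1.2 0 0 0" --pt "0 0 -1.6 0 0 0" --pt "0 0 -2 0 0 0" --pt "0 0 -2 0 0 0" --pt "0 0 -2 0 0 0" --pt "0 0 -2 0 0 0" --pt "0 0 -2 0 0 0" --pt "0 0 -2 0 0 0"

```text
clock: 28.75
tcp_pos: [0.5733, 0.2062, 0.0756]
orientation: [-0.453, -0.542, -0.452, 0.544]
wrist_force: [-3.4, -9.9, 5.2]
finger_gap: 0.0591
```

Request:
send_rows --pt "0 0 -0.3 0 0 0" --pt "0 0 -0.6 0 0 0" --pt "0 0 -0.9 0 0 0" --pt "0 0 -1 0 0 0" --pt "0 0 -1 0 0 0" --pt "0 0 -1 0 0 0" --pt "0 0 -1 0 0 0" --pt "0 0 -1 0 0 0" --pt "0 0 -1 0 0 0" --pt "0 0 -1 0 0 0"

```text
clock: 30.0
tcp_pos: [0.5735, 0.2072, 0.0755]
orientation: [-0.453, -0.542, -0.452, 0.544]
wrist_force: [-1.7, -10.8, 4.0]
finger_gap: 0.0591
```

Request:
send_rows --pt "0 0 -0.3 0 0 0" --pt "0 0 -0.6 0 0 0" --pt "0 0 -0.9 0 0 0" --pt "0 0 -1 0 0 0" --pt "0 0 -1 0 0 0" --pt "0 0 -1 0 0 0" --pt "0 0 -1 0 0 0" --pt "0 0 -1 0 0 0" --pt "0 0 -1 0 0 0" --pt "0 0 -1 0 0 0"

```text
clock: 31.25
tcp_pos: [0.5737, 0.2081, 0.0755]
orientation: [-0.453, -0.542, -0.452, 0.544]
wrist_force: [-2.3, -10.4, 4.2]
finger_gap: 0.0589
```

```bash
python3 - <<'E'
from workcell import get_state, viewer
import cv2
s=get_state(); print(s["tcp_pos"],s["wrist_force"],s["ft_torque"])
d=viewer.read_camera("wrist"); cv2.imwrite("pics/w12.png",cv2.resize(d["frame"],None,fx=1.5,fy=1.5))
d=viewer.read_camera("scene"); cv2.imwrite("pics/s12.png",cv2.resize(d["frame"][90:170,310:410],None,fx=7,fy=7,interpolation=cv2.INTER_CUBIC))
E
```

```text
[0.5736669  0.20811707 0.07554615] [ -2.26182829 -10.44780095   4.16259387] [-1.65637873  0.23333962 -0.04411021]
```

View pics/w12.png

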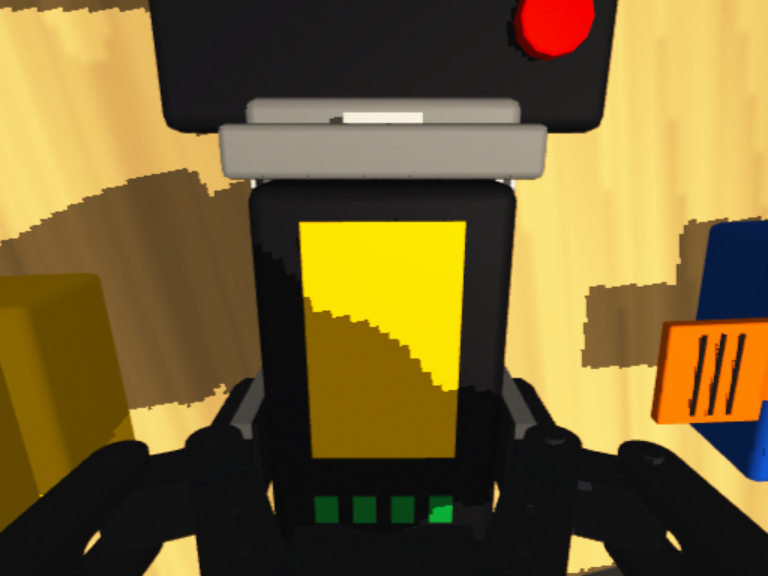

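View pics/s12.png

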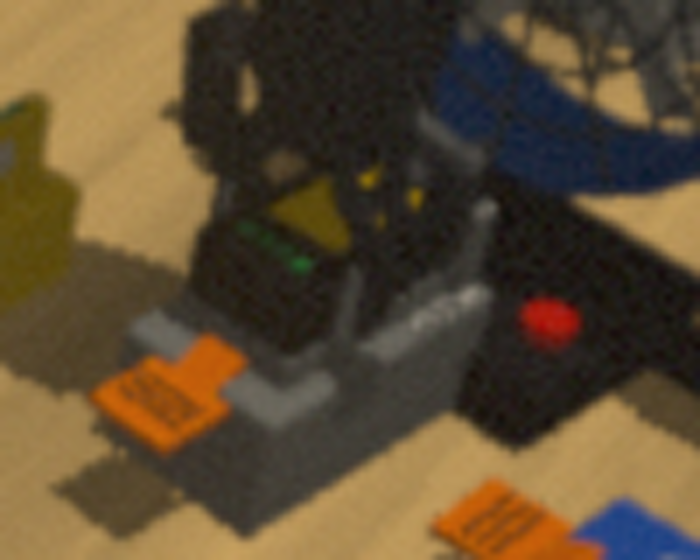

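Request:
send_rows --pt "0 0 -0.3 0 0 0" --pt "0 0 -0.6 0 0 0" --pt "0 0 -0.8 0 0 0" --pt "0 0 -0.8 0 0 0" --pt "0 0 -0.8 0 0 0" --pt "0 0 -0.8 0 0 0" --pt "0 0 -0.8 0 0 0" --pt "0 0 -0.8 0 0 0" --pt "0 0 -0.8 0 0 0" --pt "0 0 -0.8 0 0 0"

```text
clock: 32.6
tcp_pos: [0.5737, 0.2085, 0.0755]
orientation: [-0.453, -0.542, -0.451, 0.545]
wrist_force: [-2.0, -12.0, 4.5]
finger_gap: 0.0593
```

```bash
python3 - <<'E'
from workcell import get_state, viewer
import cv2
s=get_state(); print(s["tcp_pos"],s["wrist_force"],s["ft_torque"])
d=viewer.read_camera("scene"); cv2.imwrite("pics/s13.png",cv2.resize(d["frame"][90:170,310:410],None,fx=7,fy=7,interpolation=cv2.INTER_CUBIC))
E
```

```text
[0.57371578 0.20846897 0.07551193] [ -2.00439035 -12.01771838   4.46132206] [-1.8994607   0.25017151 -0.00724514]
```

View pics/s13.png

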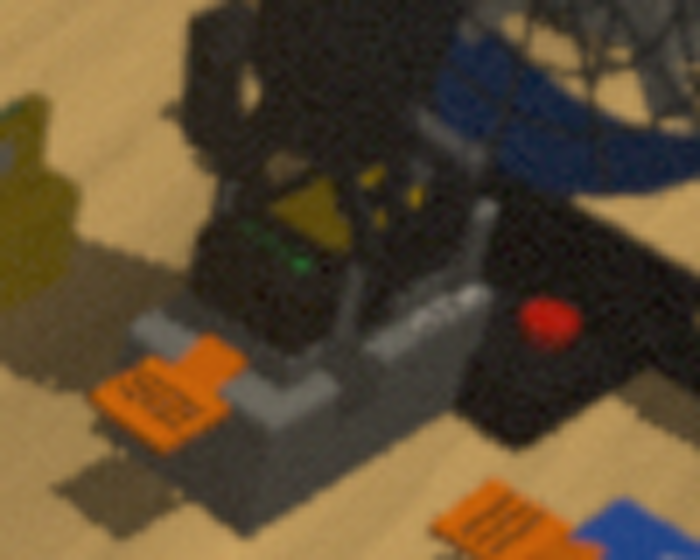

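The tab corners have returned to their initial pixel height ((323.6,146.4), about 2 px lower while pressed), and the force is starting to climb, which suggests the click has happened. I'll ease the push off and check that the catch holds.

Request:
send_rows --pt "0 0 0.5 0 0 0" --pt "0 0 1 0 0 0" --pt "0 0 1.5 0 0 0" --pt "0 0 2 0 0 0" --pt "0 0 2.5 0 0 0" --pt "0 0 3 0 0 0" --pt "0 0 3.5 0 0 0" --pt "0 0 3.5 0 0 0" --pt "0 0 3.5 0 0 0" --pt "0 0 3.5 0 0 0"

```text
clock: 33.9
tcp_pos: [0.5736, 0.2074, 0.0755]
orientation: [-0.453, -0.543, -0.453, 0.543]
wrist_force: [-0.6, -6.0, 1.7]
finger_gap: 0.0588
```

```bash
python3 - <<'E'
from workcell import get_state, viewer
import cv2
s=get_state(); print(s["tcp_pos"],s["wrist_force"],s["ft_torque"])
a=cv2.imread("pics/scene0.png"); d=viewer.read_camera("scene")["frame"]
cv2.imwrite("pics/cmp14.png",cv2.hconcat([cv2.resize(x[125:165,315:360],None,fx=8,fy=8,interpolation=cv2.INTER_CUBIC) for x in (a,d)]))
E
```

```text
[0.5736048  0.20737303 0.07547441] [-0.57555543 -5.96205518  1.66797616] [-0.87261809 -0.07583268 -0.10151503]
```

View pics/cmp14.png

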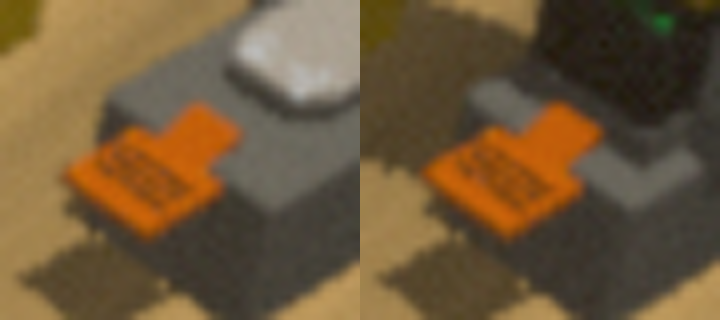

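Request:
send_rows --pt "0 0 0.5 0 0 0" --pt "0 0 1 0 0 0" --pt "0 0 1.5 0 0 0" --pt "0 0 2 0 0 0" --pt "0 0 2.5 0 0 0" --pt "0 0 3 0 0 0" --pt "0 0 3 0 0 0" --pt "0 0 3 0 0 0" --pt "0 0 3 0 0 0" --pt "0 0 3 0 0 0"

```text
clock: 35.2
tcp_pos: [0.5735, 0.2069, 0.0756]
orientation: [0.453, 0.544, 0.454, -0.541]
wrist_force: [1.4, 6.7, -2.0]
finger_gap: 0.0593
```

The catch holds: I pulled back 3 mm, the pack moved only 0.5 mm, and the force reversed to +6.7 N. I'll return to neutral, open and rise.

Request:
send_rows --pt "0 0 -0.8 0 0 0" --pt "0 0 -1.5 0 0 0" --pt "0 0 -1.5 0 0 0" --pt "0 0 -1.5 0 0 0" --pt "0 0 -1.5 0 0 0" --pt "0 0 -1.5 0 0 0" --pt "0 0 -1.5 0 0 0" --pt "0 0 -1.5 0 0 0" --pt "0 0 -1.5 0 0 0" --pt "0 0 -1.5 0 0 0"

```text
clock: 36.45
tcp_pos: [0.5735, 0.2069, 0.0756]
orientation: [0.453, 0.543, 0.454, -0.542]
wrist_force: [1.7, 5.9, -0.5]
finger_gap: 0.059
```

Request:
send_rows --pt "0 0 0 0 0 0" --pt "0 0 0 0 0 0" --pt "0 0 0 0 0 0" --pt "0 0 0 0 0 0" --pt "0 0 0 0 0 0" --pt "0 0 0 0 0 0" --pt "-8 0 0 0 0 0" --pt "-20 0 0 0 0 0" --pt "-35 0 0 0 0 0" --pt "-50 0 0 0 0 0" --claw 85.4

```text
clock: 37.7
tcp_pos: [0.5736, 0.2061, 0.1272]
orientation: [0.453, 0.543, 0.453, -0.543]
wrist_force: [-0.2, -0.3, -0.3]
finger_gap: 0.0857
```

Request:
send_rows --pt "-25 0 0 0 0 0" --pt "-60 0 0 0 0 0" --pt "-75 0 30 0 0 0" --pt "-80 0 60 0 0 0" --pt "-80 0 95 0 0 0" --pt "-80 0 115 0 0 0" --pt "-80 0 120 0 0 0" --pt "-80 0 120 0 0 0" --pt "-80 0 120 0 0 0" --pt "-80 0 120 0 0 0"

```text
clock: 38.95
tcp_pos: [0.5518, 0.0888, 0.2054]
orientation: [-0.453, -0.543, -0.453, 0.543]
wrist_force: [0.2, -0.2, -0.5]
finger_gap: 0.0854
```

```bash
python3 - <<'E'
from workcell import get_state, viewer
import cv2
s=get_state(); print(s["clock"],s["tcp_pos"],s["wrist_force"],s["finger_gap"])
d=viewer.read_camera("scene")["frame"]; cv2.imwrite("pics/s20.png",cv2.resize(d,None,fx=1.5,fy=1.5))
cv2.imwrite("pics/s20c.png",cv2.resize(d[90:170,310:410],None,fx=7,fy=7,interpolation=cv2.INTER_CUBIC))
d=viewer.read_camera("wrist")["frame"]; cv2.imwrite("pics/w20.png",cv2.resize(d,None,fx=1.5,fy=1.5))
E
```

```text
38.95 [0.5518168  0.08878661 0.20537257] [ 0.21952445 -0.2407686  -0.54237368] 0.08544762945049386
```

View pics/s20.png

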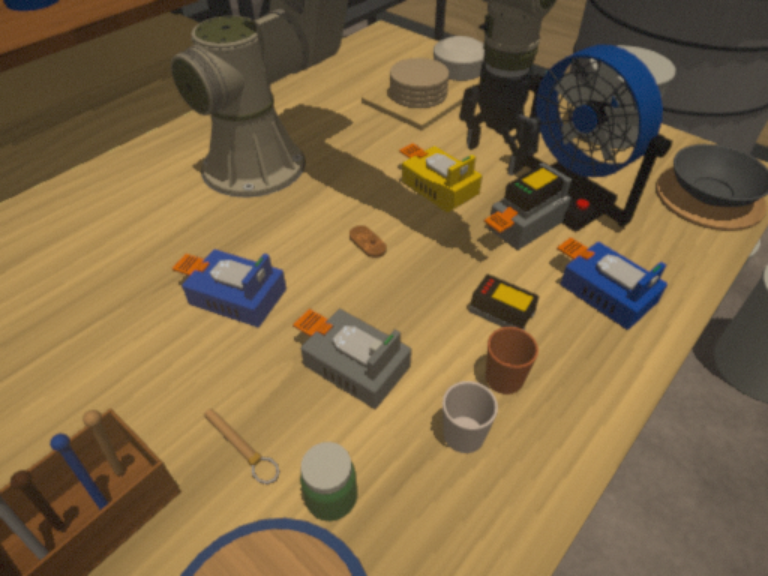

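View pics/s20c.png

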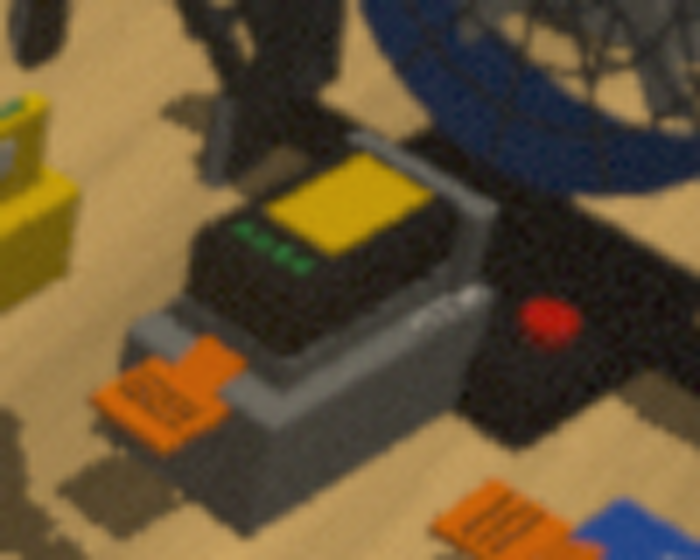

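View pics/w20.png

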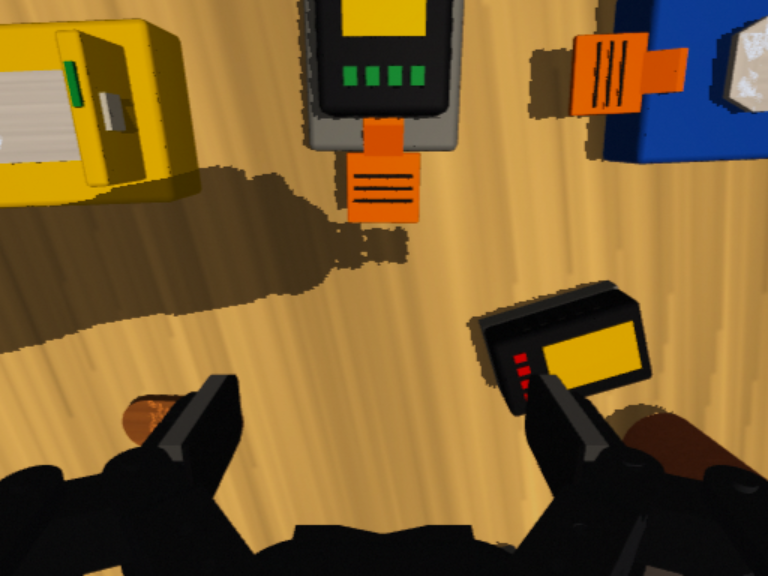

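The released pack sits home against the fan's wall with the tab up. In the scene crop the tab tip is at (95,397), the same as at the start. Everything else is undisturbed and the arm is clear, so I'll hand in.

```bash
python3 -c "
from workcell import job; print(job.hand_in())"
```

```text
the job is handed in; nothing more can be done
None
```

The charged pack is on the fan's rail, fully home and latched, and the job was handed in at about 39 s. I pressed the charger's orange tab, the pack sprang loose, and I slid it off the charger. I then slid it onto the fan's rail by feel; the highest push I read was about 12 N.

- **Catch:** the fan's tab is back at its starting height in the image. When I pulled the pack back it moved only 0.5 mm and the force reversed to about 6.7 N, so the catch holds it.
- **After release:** the pack still stands against the fan's wall, the gripper is open and clear with almost no wrist force, and the spent pack and everything else look untouched.
- **Not seen directly:** I took no force reading at the click itself. I inferred the click from the tab height, the rising force past it and the pull test.
- **Disagreement:** the wide cameras and the wrist camera placed the fan about 2 mm apart. I used the wrist camera's value and corrected it by up to 0.5 mm on the rail.

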